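# Wedge a rocking bench scale until it stands firm

## Robot

A 7-joint arm with a two-finger parallel gripper is mounted at the origin on a cart in front of the work surface, level with it; the furniture and walls round the work are solid. World frame = base frame: x ahead of the robot, y to its left, z up, the work surface at z = 0. Lengths are in m, angles in degrees, forces in N, time in s.
With the tool pointing down it reaches from about 0.425 to 0.875 m from the base axis. Payload 4.7 kg.
Tool frame: the origin (TCP) lies at the centre of the arm's flange, where the gripper is bolted on; the fingertips stand 182 mm ahead of it and the grasp point (between the pads) lies 164 mm ahead of it; z points along the fingers, y is the line along which they close (so a half turn about z gives the same grasp; the last joint's range is limited). The gripper opens to 87 mm and grips with 3 to 60 N. Pads are 19 mm wide; open, the fingers measure 117 mm over their backs; the gripper's body (75 mm by 190 mm) begins 51 mm behind the grasp point.
Start: joints at [74.49, 18.392, -4.016, 83.108, 1.295, 78.541, -3.26], TCP at [0.183, -0.624, 0.405] pointing down, gripper open.
Joint ranges: [-163.93, 163.93], [-17.29, 119.83], [-79.2, 71.16], [3.27, 140.29], [-89.18, 269.18], [5.43, 117.66], [-154.24, 154.24]. Speed limits (degrees/s): [147.25, 147.25, 180, 180, 180, 180, 180].

## Interface

Orientations are given as [roll, pitch, yaw] about the fixed x, y, z axes, in that order (R = Rz(yaw) Ry(pitch) Rx(roll)).
In Python, from cell import env gives the robot as it stands. The module is installed in compiled form; this text tells all that it offers.
- The arm moves only by the tool step_arm, never from a script. Its argument "steps" is one flat list of numbers, 5 for each row, row after row: the opening, from 0 (shut) to 1 (fully open), then the shift along the tool's x, y, z in mm, then the turn about the tool's z in degrees. In form: [grip, dx, dy, dz, roll, grip, dx, dy, dz, roll, ...]. A call has 1 to 12 rows; each row shifts and turns the commanded pose from where the row before left it, along the tool's axes as they then stand; what a row does not reach is not made up. A row lasts 1/8 s, in which the tool goes at most 62.5 mm and 10.7 degrees, less where a joint would pass 70% of its speed; a pose out of reach is approached as far as the arm can. A call with a gripper value outside its range is refused whole. The fingers move at their own pace and stop on an object; "grip_force" is the grip in N (left out, the last holds). Time passes only in rows, so rows that do not move let the fingers close. It gives the time, the measured TCP pose, the force, the opening and the grip force at its end, in the units of the state.
- env.get_obs(): the state, without advancing time (a new reading comes with each control period).
- env.read_camera(name): name is "side" or "top" or "wrist"; returns a dict with "image" (400x640x3 uint8, red, green, blue), "camera_matrix" (3x3 intrinsics, pixels), "R" (3x3) and "t" (3): a world point X has camera coordinates R X + t. Camera axes: x right, y down, z forward; pixel columns grow to the right and rows downward; lengths in m; the calibration is good to about 2 mm. A picture is of the moment at which its call begins. There is no depth.
- env.sign_off(): hands the job in; it is judged then, once.
The state is a dict: "time_s": time; "qpos": joint angles; "joint_velocities": joint speeds; "effort": joint torques, N m; "tool_pos": TCP position; "tool_rot": TCP orientation; "force": force on the tool from outside, world axes, zero at the start; "wrist_torque": the same for the moment, N m; "grip_width": finger opening in m; "grasp_force": force on a finger pad.
Only numpy, scipy, OpenCV 4.12 (cv2) and the standard library are available. Lean on these libraries where they do the work, as an engineer would, in place of code of your own. Each camera call takes 0.05 s, during which the arm holds its last target. There are 200 camera calls.

## Task

The bench scale rocks because the foot under its near left corner is worn short. With the fingertips, push the yellow plastic wedge, thin end first, along the worktop and under that foot just until the scale no longer rocks; do not grip or lift anything, shove the scale out of place, jack it out of level or disturb the things lying round it. Test it by pressing that corner down, and finish with the fingertips still held there, pressing with moderate force, while the scale stands firm and level on its feet and the wedge.

Things in the scene. Friction and masses are not known exactly. Their poses are not given: they have to be found in the camera images.
- scale: grey bench scale, 235 (x) x 225 (y) mm, about 2.4 kg, loose. Origin: centre of its footprint at worktop height; x to its back, y to its left. In front a flat deck 44 mm high with a black console 104 mm wide in the middle, behind it a steel pan, top 55 mm high. Underside 14 mm above the worktop. Domed rubber feet, 25 mm across, at x = -98, +98 and y = -92, +92 mm; the front left one is worn short
- short_foot (a point): axis of the worn foot (scale frame -98, +92, 0 mm), at the level of the other soles; axes as the scale. Its sole hangs 3 to 6.5 mm (unknown) above the worktop while the scale rests level on the other three feet; 2.5 to 3.5 N down on this corner tips the scale onto it
- test_corner (a point): point on the flat front deck straight above the worn foot, where the corner is pressed: 44 mm above the worktop while the scale is level, 3 to 6.5 mm lower when the unwedged scale is tipped onto the worn foot; axes as the scale
- wedge: loose yellow plastic levelling wedge, 35 g, 100 mm long (x), 45 mm wide (y), fine ribs across its top. Origin: centre of its underside. Thin end at x = +50 mm, 1.5 mm thick; thick end at x = -50 mm, an upright flat face 13.5 mm high; the top slopes evenly between (0.12 mm per mm)
- wedge_middle (a point): middle of the wedge, 4 mm above its underside; axes as the wedge. The wedge slides freely under about 0.3 N; the push rises once it is tight under the foot (5 N is snug; a push above about 7 N begins to shove the whole scale along or jack it up). It does not slip back when let go
- glue_stick: bystander: standing glue stick, red and white, 30 mm across, 95 mm high; origin at the centre of its foot
- elec_tape: bystander: black roll of electrical tape lying flat, 58 mm across, 19 mm high; origin at the centre of its underside
- marker: bystander: white marker with a black cap lying along its own y, 135 mm long, 17 mm thick; origin under its middle
- screwdriver: bystander: screwdriver with a red handle lying along its own y, 206 mm long, 30 mm thick; origin under its middle
- carton: bystander: small brown carton, 66 x 110 x 50 mm; origin at the centre of its underside

How it is judged:
By the outcome, as a careful person would: the job done as asked, in the order asked, and still so for the second after the job is handed in, while the arm keeps its last pose, push and grip.
It also fails if it takes over 45 s, if anything falls off the work surface, if the arm or the gripper's body presses on something with over 40 N, if the wrist force passes 120 N, or if a joint passes its speed limit or range.

## Working session

There is one attempt and no reset: what is moved stays moved. The work goes in short steps, Python scripts to look and compute and a tool call to move; the robot and the scene stay as the last step left them, time stands still between calls to the robot, and variables do not carry over. Pictures are saved under pics/ and viewed, at most 10 in all, crops included, and the job is handed in when it is done.

Besides the shell and the picture viewer there is one more tool, called after "Call:" by a JSON object that holds its "op" and its "data". step_arm: Moves the arm, as the interface text tells. Its arguments: {"type":"object","properties":{"steps":{"type":"array","items":{"type":"number"}},"grip_force":{"type":"number"}},"required":["steps"]}

```bash
mkdir -p pics; python3 - <<'E'
from cell import env
import cv2,pickle
o=env.get_obs(); print({k:o[k] for k in('time_s','tool_pos','tool_rot','force','grip_width')})
for n in('top','side'):
    c=env.read_camera(n); cv2.imwrite(f'pics/{n}0.png',c['image'][:,:,::-1]); pickle.dump(c,open(n+'0.pkl','wb'))
    print(n,(-c['R'].T@c['t']).round(3),c['R'].round(2).tolist(),c['camera_matrix'].round(0).tolist())
E
```

```text
{'time_s': 0.0, 'tool_pos': array([ 0.18253682, -0.62361809,  0.40363819]), 'tool_rot': array([-1.79888537e+02,  5.64998094e-03,  1.63203823e+01]), 'force': array([ 0.20837896,  0.42550955, -0.22446747]), 'grip_width': 0.08711439761575462}
top [ 0.266 -0.103  1.328] [[-0.05, -1.0, -0.0], [-0.97, 0.05, -0.22], [0.22, -0.01, -0.98]] [[504.0, 0.0, 312.0], [0.0, 504.0, 206.0], [0.0, 0.0, 1.0]]
side [0.234 0.49  0.682] [[-0.9, -0.43, -0.0], [-0.29, 0.61, -0.73], [0.32, -0.66, -0.68]] [[423.0, 0.0, 319.0], [0.0, 423.0, 195.0], [0.0, 0.0, 1.0]]
```

View pics/top0.png

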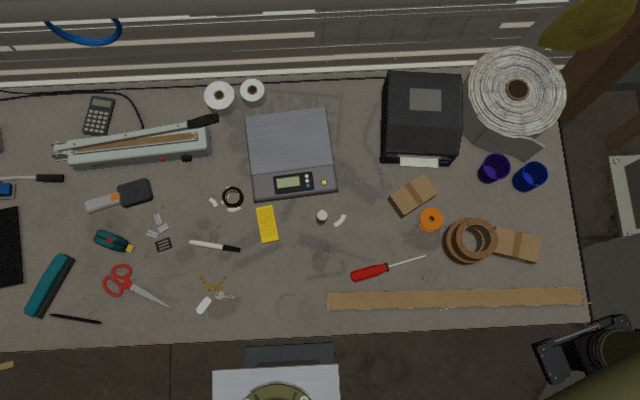

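View pics/side0.png

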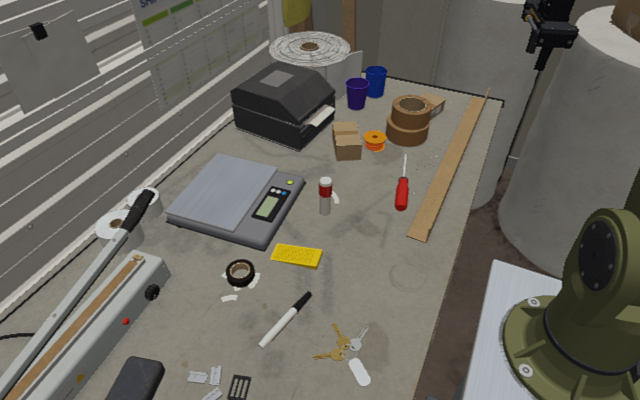

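The top view shows the scale around (290,155) with its front to the robot, the wedge at (266,223), tape (232,197), glue stick (321,216) and marker (215,245). The side view agrees: wedge at (297,256), scale near left corner about (267,243). Next I zoom in and measure.

```bash
cat > h.py <<'E'
import numpy as np,cv2,pickle
def ray(c,uv,z):
    K=c['camera_matrix'];R=c['R'];C=-R.T@c['t']
    uv=np.atleast_2d(np.array(uv,float)); d=np.c_[uv,np.ones(len(uv))]@np.linalg.inv(K).T@R
    return C+d*((z-C[2])/d[:,2:])
def yellow(c,box=None):
    h=cv2.cvtColor(c['image'],cv2.COLOR_RGB2HSV); m=cv2.inRange(h,(22,150,90),(34,255,255))
    if box: k=np.zeros_like(m);x0,y0,x1,y1=box;k[y0:y1,x0:x1]=255;m&=k
    cs,_=cv2.findContours(m,cv2.RETR_EXTERNAL,cv2.CHAIN_APPROX_NONE)
    return max(cs,key=cv2.contourArea)
def load(n): return pickle.load(open(n,'rb'))
E
python3 - <<'E'
from h import *
t=load('top0.pkl');s=load('side0.pkl')
for n,c,b in(('top',t,(240,190,300,260)),('side',s,(250,230,340,290))):
    k=yellow(c,b); q=cv2.approxPolyDP(k,3,True)[:,0]; print(n,cv2.contourArea(k),q.tolist(),cv2.boxPoints(cv2.minAreaRect(k)).round(1).tolist())
    p=ray(c,cv2.boxPoints(cv2.minAreaRect(k)),0.007); print(p.round(4).tolist(),p.mean(0))
A=cv2.resize(t['image'][95:265,190:360],(595,595),interpolation=cv2.INTER_CUBIC)
B=cv2.resize(s['image'][140:290,160:340],(720,600),interpolation=cv2.INTER_CUBIC)
cv2.imwrite('pics/ta.png',A[:,:,::-1]);cv2.imwrite('pics/sa.png',B[:,:,::-1])
E
```

```text
top 561.5 [[271, 205], [256, 208], [263, 243], [278, 239]] [[254.6999969482422, 207.6999969482422], [271.5, 204.3000030517578], [278.6000061035156, 239.89999389648438], [261.79998779296875, 243.1999969482422]]
[[0.5651, 0.039, 0.007], [0.572, -0.0062, 0.007], [0.4745, -0.0218, 0.007], [0.4678, 0.0227, 0.007]] [0.51987478 0.00838914 0.007     ]
side 824.0 [[270, 258], [315, 269], [321, 250], [277, 244]] [[269.79998779296875, 259.0], [274.29998779296875, 238.8000030517578], [322.20001220703125, 249.5], [317.79998779296875, 269.6000061035156]]
[[0.5587, 0.0441, 0.007], [0.5774, -0.0067, 0.007], [0.4732, -0.0234, 0.007], [0.4594, 0.027, 0.007]] [0.51717744 0.01025363 0.007     ]
```

View pics/ta.png

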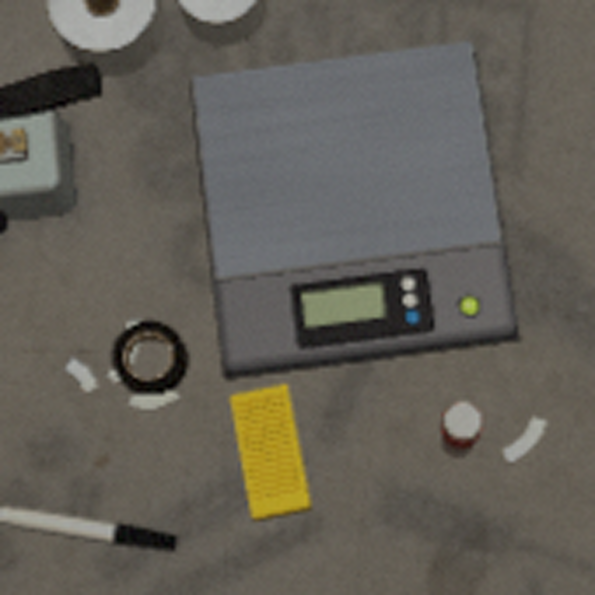

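View pics/sa.png

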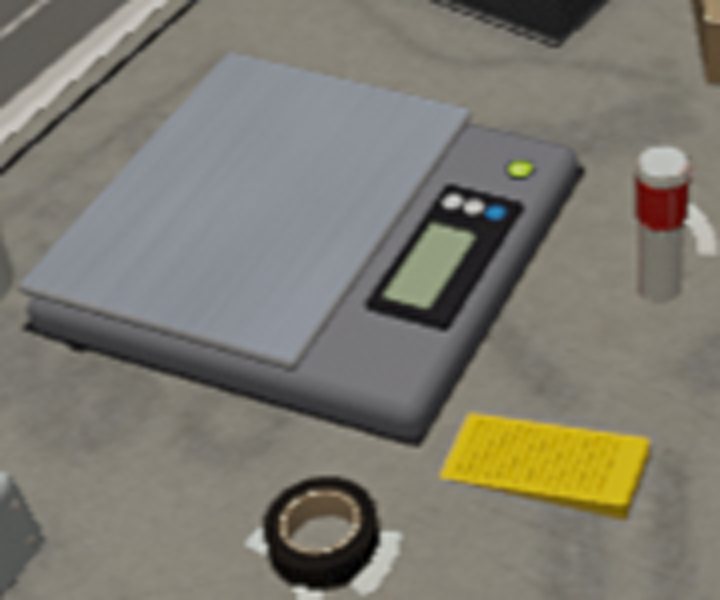

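The wedge's thin end already faces the scale; the thick face (crop (280,507)) faces the robot. Now the scale pose from the pan and front-edge corners.

```bash
python3 - <<'E'
from h import *
t=load('top0.pkl');s=load('side0.pkl')
f=lambda a:np.array(a)/3.5+[190,95]-0.36
g=lambda a:np.array(a)/4+[160,140]-0.37
def rep(n,p):
    print(n,p[:,:2].round(4).tolist(),'c',p.mean(0)[:2].round(4))
    for i in range(len(p)): 
        d=p[(i+1)%len(p)]-p[i]; print('  L',np.linalg.norm(d).round(4),'ang',np.degrees(np.arctan2(d[1],d[0])).round(1))
rep('pan top',ray(t,f([(193,77),(470,43),(500,243),(217,278)]),.055))
rep('pan side',ray(s,g([(228,54),(470,108),(296,366),(22,290)]),.055))
rep('frontbottom top',ray(t,f([(226,378),(518,339)]),.016))
rep('front/left bottom side',ray(s,g([(26,329),(418,444),(583,172)]),.014))
rep('console top',ray(t,f([(291,287),(428,269),(434,331),(299,346)]),.045))
for n,z in(('top',.0),('top',.019)):
  pass
print('tape',ray(t,f([(150,356)]),.019),'glue',ray(t,f([(462,417)]),.095),'marker tip',ray(t,f([(176,543)]),.009))
print('wedge thin',ray(t,[(271,205),(256,208)],.0015),'thick',ray(t,[(278,239),(263,243)],.01))
E
```

```text
pan top [[0.807, 0.0541], [0.8239, -0.1606], [0.6615, -0.1741], [0.645, 0.0396]] c [ 0.7343 -0.0603]
  L 0.2154 ang -85.5
  L 0.163 ang -175.2
  L 0.2144 ang 94.4
  L 0.1626 ang 5.1
pan side [[0.8197, -0.1539], [0.6593, -0.1708], [0.6368, 0.0454], [0.7973, 0.0612]] c [ 0.7283 -0.0545]
  L 0.1613 ang -174.0
  L 0.2173 ang 95.9
  L 0.1612 ang 5.6
  L 0.2163 ang -84.0
frontbottom top [[0.5769, 0.039], [0.5961, -0.1855]] c [ 0.5865 -0.0733]
  L 0.2254 ang -85.1
  L 0.2254 ang 94.9
front/left bottom side [[0.812, 0.056], [0.5766, 0.035], [0.5954, -0.1894]] c [ 0.6613 -0.0328]
  L 0.2363 ang -174.9
  L 0.2251 ang -85.2
  L 0.3272 ang 48.6
console top [[0.638, -0.015], [0.6469, -0.1191], [0.5982, -0.1211], [0.5918, -0.0194]] c [ 0.6187 -0.0686]
  L 0.1044 ang -85.2
  L 0.0487 ang -177.6
  L 0.1019 ang 93.6
  L 0.0464 ang 5.5
tape [[0.59638264 0.09628546 0.019     ]] glue [[ 0.5209462  -0.13712775  0.095     ]] marker tip [[0.45309047 0.08060593 0.009     ]]
wedge thin [[ 0.571449   -0.00450461  0.0015    ]
 [ 0.56522751  0.03616451  0.0015    ]] thick [[ 0.47647952 -0.02059373  0.01      ]
 [ 0.46784348  0.01930936  0.01      ]]
```

Scale yaw ≈5.0°, worn foot at about (0.598, 0.018); wedge yaw ≈9.5°, thick-face middle at about (0.471, 0.000), so its line passes about 3 mm from the foot axis. I'll bring the shut fingers in behind the thick face, lined up with the wedge.

Call:
{"op": "step_arm", "data": {"steps": [0, 20, -15, 0, 3.4, 0, 36, -25, 0, 3.4, 0, 40, -30, 0, 0, 0, 40, -30, 0, 0, 0, 40, -30, 0, 0, 0, 40, -30, 0, 0, 0, 40, -30, 0, 0, 0, 40, -30, 0, 0, 0, 0, 0, 0, 0], "grip_force": 5}}

```text
time_s: 1.23
tool_pos: [0.4373, -0.3497, 0.4045]
tool_rot: [-179.9, -0.1, 10.0]
force: [-0.9, -0.7, 0.2]
grip_width: 0.0055
grasp_force: 0.0
```

Call:
{"op": "step_arm", "data": {"steps": [0, 8, -34, 0, 0.5, 0, 8, -38, 0, 0, 0, 8, -38, 0, 0, 0, 8, -38, 0, 0, 0, 8, -38, 0, 0, 0, 8, -38, 10, 0, 0, 8, -38, 20, 0, 0, 8, -38, 30, 0, 0, 8, -38, 30, 0, 0, 0, 0, 40, 0, 0, 0, 0, 20, 0, 0, 0, 0, 0, 0]}}

```text
time_s: 2.72
tool_pos: [0.4508, -0.0098, 0.2532]
tool_rot: [-179.9, 0.2, 9.0]
force: [0.8, 0.3, -0.8]
grip_width: 0.0007
grasp_force: 0.0
```

```bash
python3 - <<'E'
from h import *
from cell import env
o=env.get_obs();print(o['tool_pos'],o['tool_rot'],o['force'])
for n,b in(('top',(240,190,300,260)),('side',(250,230,340,290))):
    c=env.read_camera(n); pickle.dump(c,open(n+'1.pkl','wb'))
    k=yellow(c,b); print(n,cv2.contourArea(k),cv2.approxPolyDP(k,3,True)[:,0].tolist())
t,s=load('top1.pkl'),load('side1.pkl')
cv2.imwrite('pics/b.png',np.hstack([cv2.resize(a,(400,400)) for a in(t['image'][150:290,200:340],s['image'][150:310,220:380])])[:,:,::-1])
E
```

```text
[ 0.45083521 -0.00975508  0.25317665] [-179.93083628    0.22379301    8.98030213] [ 0.84846401  0.30744995 -0.83563683]Traceback (most recent call last):
  File "<stdin>", line 6, in <module>
  File "h.py", line 10, in yellow
    return max(cs,key=cv2.contourArea)
ValueError: max() iterable argument is empty
```

The arm hides the wedge from above, so I'll lower using the first measurements.

Call:
{"op": "step_arm", "data": {"steps": [0, 0, -7, 25, 0, 0, 0, 0, 25, 0, 0, 0, 0, 10, 0, 0, 0, 0, 5, 0, 0, 0, 0, 0, 0]}}

```text
time_s: 3.4
tool_pos: [0.4512, -0.0023, 0.1903]
tool_rot: [180.0, -0.1, 9.0]
force: [0.0, -0.1, 0.7]
grip_width: 0.0004
grasp_force: 0.0
```

```bash
python3 - <<'E'
from h import *
from cell import env
o=env.get_obs();print(o['tool_pos'],o['tool_rot'],o['force'])
s=env.read_camera('side');w=env.read_camera('wrist'); pickle.dump(s,open('side1.pkl','wb'));pickle.dump(w,open('wrist1.pkl','wb'))
cv2.imwrite('pics/c.png',np.hstack([cv2.resize(s['image'][170:310,220:380],(400,350)),cv2.resize(w['image'],(400,350))])[:,:,::-1])
E
```

```text
[ 0.45116683 -0.00233283  0.19032124] [ 1.79978376e+02 -5.02590897e-02  8.99682618e+00] [ 0.0133597  -0.11700307  0.65680245]
```

View pics/c.png

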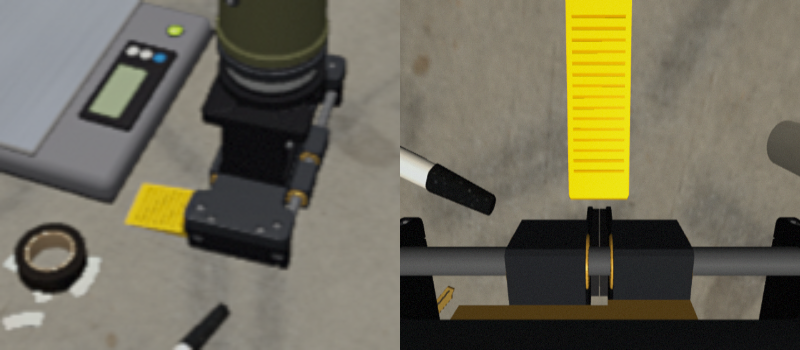

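The wrist picture shows the wedge (centre column 599) square and centred ahead of the fingertips (599), with everything else clear. I'll drop 4 mm and push about 30 mm freely, turning 2° to aim at the foot.

Call:
{"op": "step_arm", "data": {"steps": [0, 0, 0, 4, 0, 0, 5, 0, 0, 0, 0, 3, 0, 0, 0, 0, 3, 0, 0, 0, 0, 4, 0, 0, 0.5, 0, 5, 0, 0, 0.5, 0, 5, 0, 0, 0.5, 0, 5, 0, 0, 0.5, 0, 5, 0, 0, 0, 0, 3, 0, 0, 0, 0, 2, 0, 0, 0, 0, 0, 0, 0, 0]}}

```text
time_s: 5.0
tool_pos: [0.4904, 0.0035, 0.1857]
tool_rot: [180.0, -0.0, 7.0]
force: [0.5, -0.0, 0.1]
grip_width: 0.0006
grasp_force: 0.0
```

```bash
python3 - <<'E'
from h import *
from cell import env
o=env.get_obs();print(o['tool_pos'],o['tool_rot'],o['force'])
s=env.read_camera('side');w=env.read_camera('wrist'); pickle.dump(s,open('side2.pkl','wb'));pickle.dump(w,open('wrist2.pkl','wb'))
h=cv2.cvtColor(w['image'],cv2.COLOR_RGB2HSV); m=cv2.inRange(h,(22,150,90),(34,255,255))
k=yellow(w); q=cv2.approxPolyDP(k,6,True)[:,0]; print(q.tolist()); print(ray(w,q,.0135).round(4).tolist()); print(ray(w,q,.0015).round(4).tolist())
cv2.imwrite('pics/d.png',np.hstack([cv2.resize(s['image'][170:310,220:380],(400,350)),cv2.resize(w['image'],(400,350))])[:,:,::-1])
E
```

```text
[0.49042735 0.00351886 0.18570752] [ 1.79998746e+02 -4.98445567e-03  7.02168214e+00] [ 0.45887378 -0.02532672  0.14419122]
[[265, 76], [271, 240], [363, 242], [370, 80]]
[[0.5713, 0.0342, 0.0135], [0.5009, 0.0259, 0.0135], [0.505, -0.016, 0.0135], [0.5749, -0.0077, 0.0135]]
[[0.5716, 0.0359, 0.0015], [0.4956, 0.0269, 0.0015], [0.5001, -0.0182, 0.0015], [0.5755, -0.0093, 0.0015]]
```

View pics/d.png

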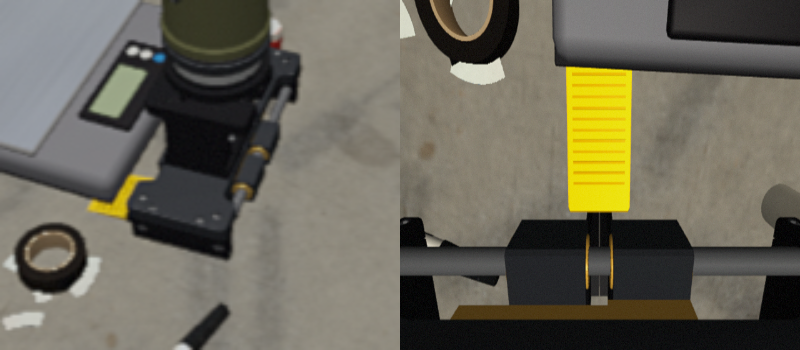

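The wedge has entered straight under the front edge. I'll check its lateral fit against the scale's left edge in the wrist image.

```bash
python3 - <<'E'
from h import *
w=load('wrist2.pkl')
print('cam',-w['R'].T@w['t'])
for uv in((248,72),(249,25),(640,89)):
    print(uv,[ray(w,[uv],z).round(4)[0,:2].tolist() for z in(.014,.03,.038)])
cv2.imwrite('pics/e.png',cv2.resize(w['image'][0:110,200:420],(800,400))[:,:,::-1])
E
```

```text
cam [0.56777852 0.01224828 0.16492563]
(248, 72) [[0.572, 0.041], [0.5715, 0.0379], [0.5713, 0.0364]]
(249, 25) [[0.5891, 0.0417], [0.5868, 0.0386], [0.5857, 0.037]]
(640, 89) [[0.5847, -0.1162], [0.5829, -0.1026], [0.582, -0.0958]]
```

View pics/e.png

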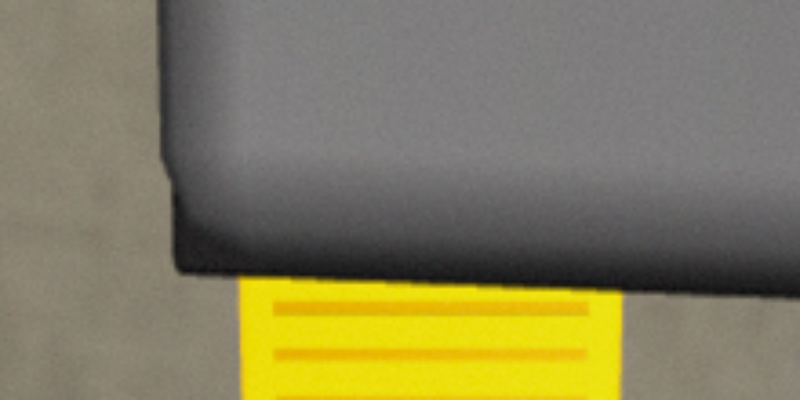

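The foot lies wholly over the wedge, with the wedge line about 3–6 mm to its right. I'll turn 2° back while still free, then creep on, watching the force.

Call:
{"op": "step_arm", "data": {"steps": [0, 2, 0, 0, -0.7, 0, 2, 0, 0, -0.7, 0, 2, 0, 0, -0.6, 0, 1, 0, 0, 0, 0, 0, 0, 0, 0]}}

```text
time_s: 5.72
tool_pos: [0.4974, 0.0045, 0.1857]
tool_rot: [180.0, -0.0, 9.0]
force: [-0.3, 0.4, 1.2]
grip_width: 0.0005
grasp_force: 0.0
```

Call:
{"op": "step_arm", "data": {"steps": [0, 1, 0, 0, 0, 0, 1, 0, 0, 0, 0, 0, 0, 0, 0]}}

```text
time_s: 6.1
tool_pos: [0.4993, 0.0048, 0.1858]
tool_rot: [180.0, -0.0, 9.0]
force: [-0.0, 0.2, 0.1]
grip_width: 0.0006
grasp_force: 0.0
```

Call:
{"op": "step_arm", "data": {"steps": [0, 1, 0, 0, 0, 0, 1, 0, 0, 0, 0, 0, 0, 0, 0]}}

```text
time_s: 6.48
tool_pos: [0.5013, 0.0051, 0.1857]
tool_rot: [180.0, -0.0, 9.0]
force: [0.2, -1.1, -1.0]
grip_width: 0.0003
grasp_force: 0.0
```

Call:
{"op": "step_arm", "data": {"steps": [0, 1, 0, 0, 0, 0, 1, 0, 0, 0, 0, 0, 0, 0, 0]}}

```text
time_s: 6.85
tool_pos: [0.5033, 0.0054, 0.1857]
tool_rot: [180.0, -0.0, 9.0]
force: [0.2, 0.3, 0.1]
grip_width: 0.0006
grasp_force: 0.0
```

Call:
{"op": "step_arm", "data": {"steps": [0, 1, 0, 0, 0, 0, 1, 0, 0, 0, 0, 0, 0, 0, 0]}}

```text
time_s: 7.22
tool_pos: [0.5053, 0.0057, 0.1857]
tool_rot: [180.0, -0.0, 9.0]
force: [0.6, -0.7, 0.4]
grip_width: 0.0007
grasp_force: 0.0
```

Call:
{"op": "step_arm", "data": {"steps": [0, 1, 0, 0, 0, 0, 0, 0, 0, 0]}}

```text
time_s: 7.48
tool_pos: [0.5062, 0.0059, 0.1858]
tool_rot: [180.0, -0.0, 9.0]
force: [-0.3, 0.2, -0.1]
grip_width: 0.0003
grasp_force: 0.0
```

Call:
{"op": "step_arm", "data": {"steps": [0, 1, 0, 0, 0, 0, 0, 0, 0, 0]}}

```text
time_s: 7.72
tool_pos: [0.5072, 0.0061, 0.1857]
tool_rot: [180.0, -0.0, 9.0]
force: [0.5, -0.0, 0.2]
grip_width: 0.0003
grasp_force: 0.0
```

Call:
{"op": "step_arm", "data": {"steps": [0, 1, 0, 0, 0, 0, 0, 0, 0, 0]}}

```text
time_s: 7.98
tool_pos: [0.5082, 0.0062, 0.1857]
tool_rot: [180.0, -0.0, 9.0]
force: [0.4, 0.2, 1.2]
grip_width: 0.0004
grasp_force: 0.0
```

Call:
{"op": "step_arm", "data": {"steps": [0, 1, 0, 0, 0, 0, 0, 0, 0, 0]}}

```text
time_s: 8.22
tool_pos: [0.5092, 0.0064, 0.1857]
tool_rot: [180.0, -0.0, 9.0]
force: [0.1, 0.5, 0.4]
grip_width: 0.0
grasp_force: 0.0
```

Call:
{"op": "step_arm", "data": {"steps": [0, 1, 0, 0, 0, 0, 0, 0, 0, 0]}}

```text
time_s: 8.48
tool_pos: [0.5102, 0.0065, 0.1858]
tool_rot: [180.0, -0.0, 9.0]
force: [0.0, -0.5, -0.5]
grip_width: 0.0004
grasp_force: 0.0
```

Call:
{"op": "step_arm", "data": {"steps": [0, 1, 0, 0, 0, 0, 0, 0, 0, 0]}}

```text
time_s: 8.72
tool_pos: [0.5111, 0.0067, 0.1857]
tool_rot: [180.0, 0.0, 9.0]
force: [-0.1, 1.0, 0.4]
grip_width: 0.0003
grasp_force: 0.1
```

Call:
{"op": "step_arm", "data": {"steps": [0, 1, 0, 0, 0, 0, 0, 0, 0, 0]}}

```text
time_s: 8.98
tool_pos: [0.5119, 0.0068, 0.1857]
tool_rot: [180.0, 0.0, 9.0]
force: [-1.6, 0.5, 1.0]
grip_width: -0.0
grasp_force: 0.8
```

Call:
{"op": "step_arm", "data": {"steps": [0, 1, 0, 0, 0, 0, 0, 0, 0, 0]}}

```text
time_s: 9.22
tool_pos: [0.5128, 0.0069, 0.1856]
tool_rot: [180.0, 0.1, 9.0]
force: [-3.3, -0.8, 2.1]
grip_width: 0.0005
grasp_force: 1.6
```

Call:
{"op": "step_arm", "data": {"steps": [0, 1, 0, 0, 0, 0, 0, 0, 0, 0]}}

```text
time_s: 9.48
tool_pos: [0.5137, 0.0071, 0.1856]
tool_rot: [180.0, 0.1, 9.0]
force: [-4.9, -1.4, 3.8]
grip_width: 0.0007
grasp_force: 2.4
```

Call:
{"op": "step_arm", "data": {"steps": [0, 1, 0, 0, 0, 0, 0, 0, 0, 0]}}

```text
time_s: 9.72
tool_pos: [0.5145, 0.0072, 0.1855]
tool_rot: [180.0, 0.1, 9.0]
force: [-5.1, -0.4, 4.6]
grip_width: 0.0005
grasp_force: 2.8
```

Push is 5 N, snug. I'll back off, rise and look.

Call:
{"op": "step_arm", "data": {"steps": [0, -3, 0, 0, 0, 0, -10, 0, 0, 0, 0, -2, 0, -20, 2, 0, 0, 0, -35, 2, 0, 0, 0, -20, 0, 0, 0, 0, 0, 0]}}

```text
time_s: 10.48
tool_pos: [0.5008, 0.005, 0.2623]
tool_rot: [179.9, -0.3, 5.0]
force: [-0.4, 0.8, -1.3]
grip_width: 0.0007
grasp_force: 0.0
```

```bash
python3 - <<'E'
from h import *
from cell import env
o=env.get_obs();print(o['tool_pos'],o['tool_rot'],o['force'])
w=env.read_camera('wrist');t=env.read_camera('top');s=env.read_camera('side')
for n,c in(('wrist3',w),('top3',t),('side3',s)): pickle.dump(c,open(n+'.pkl','wb'))
k=yellow(w); q=cv2.approxPolyDP(k,5,True)[:,0]; print(q.tolist()); print(ray(w,q,.0135).round(4).tolist())
s0=load('side0.pkl')
a=cv2.resize(s['image'][130:290,150:350],(400,320)); b=cv2.resize(s0['image'][130:290,150:350],(400,320))
cv2.imwrite('pics/f.png',np.vstack([np.hstack([cv2.resize(w['image'],(400,250)),cv2.resize(t['image'],(400,250))]),np.hstack([a,b])])[:,:,::-1])
E
```

```text
[0.50083921 0.00499059 0.26226305] [179.92455008  -0.25508803   5.01093853] [-0.38809736  0.76589174 -1.3194105 ]
[[275, 103], [284, 181], [349, 174], [345, 104]]
[[0.571, 0.0368, 0.0135], [0.5222, 0.0284, 0.0135], [0.5305, -0.0135, 0.0135], [0.5741, -0.0062, 0.0135]]
```

View pics/f.png

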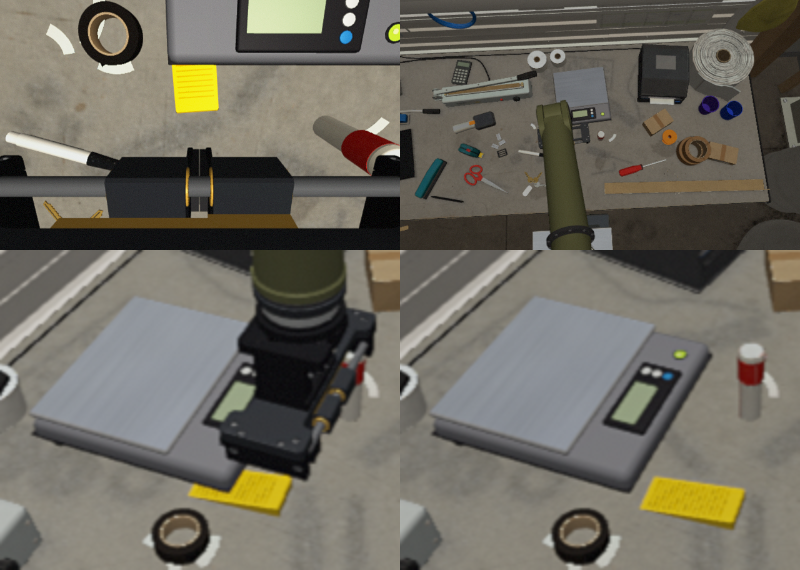

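The wedge (yaw ≈10°) now runs under the foot axis, and the scale hasn't moved compared with the first side view (corner ~(238,488) vs (629,488)-400). Tape, glue stick and marker are untouched. Next, go over the test corner and press.

Call:
{"op": "step_arm", "data": {"steps": [0, 20, -1, 0, 0, 0, 30, -2, 0, 0, 0, 30, -3, 0, 0, 0, 16, -1, 10, 0, 0, 0, 0, 15, 0, 0, 0, 0, 6, 0, 0, 0, 0, 2, 0, 0, 0, 0, 0, 0]}}

```text
time_s: 11.62
tool_pos: [0.5949, 0.0201, 0.2279]
tool_rot: [180.0, -0.0, 5.0]
force: [-0.1, 0.9, -0.1]
grip_width: -0.0002
grasp_force: 0.0
```

Call:
{"op": "step_arm", "data": {"steps": [0, 0, 0, 1, 0, 0, 0, 0, 0, 0]}}

```text
time_s: 11.88
tool_pos: [0.5953, 0.0202, 0.2271]
tool_rot: [180.0, -0.0, 5.0]
force: [-0.4, -0.1, -0.4]
grip_width: 0.0007
grasp_force: 0.0
```

Call:
{"op": "step_arm", "data": {"steps": [0, 0, 0, 1, 0, 0, 0, 0, 0, 0]}}

```text
time_s: 12.12
tool_pos: [0.5954, 0.0203, 0.2261]
tool_rot: [180.0, -0.0, 5.0]
force: [-0.2, -0.9, 1.9]
grip_width: 0.0004
grasp_force: 1.3
```

Call:
{"op": "step_arm", "data": {"steps": [0, 0, 0, 1, 0, 0, 0, 0, 0, 0]}}

```text
time_s: 12.38
tool_pos: [0.5954, 0.0204, 0.2259]
tool_rot: [180.0, -0.0, 5.0]
force: [-3.0, -1.0, 7.9]
grip_width: 0.0007
grasp_force: 4.2
```

Call:
{"op": "step_arm", "data": {"steps": [0, -0.3, 0, 0.3, 0, 0, 0, 0, 0, 0, 0, 0, 0, 0, 0]}}

```text
time_s: 12.75
tool_pos: [0.5953, 0.0204, 0.226]
tool_rot: [180.0, -0.1, 5.0]
force: [-3.2, -0.8, 9.8]
grip_width: 0.0004
grasp_force: 4.6
```

Call:
{"op": "step_arm", "data": {"steps": [0, 0, 0, 0, 0, 0, 0, 0, 0, 0, 0, 0, 0, 0, 0, 0, 0, 0, 0, 0]}}

```text
time_s: 13.25
tool_pos: [0.5953, 0.0204, 0.2259]
tool_rot: [180.0, -0.1, 5.0]
force: [-2.7, -0.8, 9.5]
grip_width: 0.0005
grasp_force: 4.6
```

Call:
{"op": "step_arm", "data": {"steps": [0, -0.7, 0, 0, 0, 0, 0, 0, 0, 0, 0, 0, 0, 0, 0]}}

```text
time_s: 13.62
tool_pos: [0.595, 0.0203, 0.2259]
tool_rot: [180.0, -0.1, 5.0]
force: [-1.8, -0.4, 6.8]
grip_width: 0.0001
grasp_force: 3.8
```

```bash
python3 - <<'E'
from h import *
from cell import env
o=env.get_obs();print(o['tool_pos'],o['tool_rot'],o['force'])
s=env.read_camera('side');w=env.read_camera('wrist')
a=cv2.resize(s['image'][130:290,150:350],(400,320)); b=cv2.resize(load('side0.pkl')['image'][130:290,150:350],(400,320))
A,B=[cv2.cvtColor(x['image'],cv2.COLOR_RGB2GRAY)[165:255,160:250].astype(np.float32) for x in(s,load('side0.pkl'))]
print('scale shift px',cv2.phaseCorrelate(B,A,cv2.createHanningWindow((90,90),cv2.CV_32F)))
cv2.imwrite('pics/g.png',np.vstack([np.hstack([a,b]),np.hstack([cv2.resize(w['image'],(400,250))]*2)])[:,:,::-1])
E
```

```text
[0.59500112 0.02033293 0.22594085] [ 1.79965772e+02 -1.36778064e-01  5.01426882e+00] [-1.76903499 -0.41826197  6.80235569]
scale shift px ((-0.7272895283691341, 0.056107197059297675), 0.20781873255600164)
```

View pics/g.png

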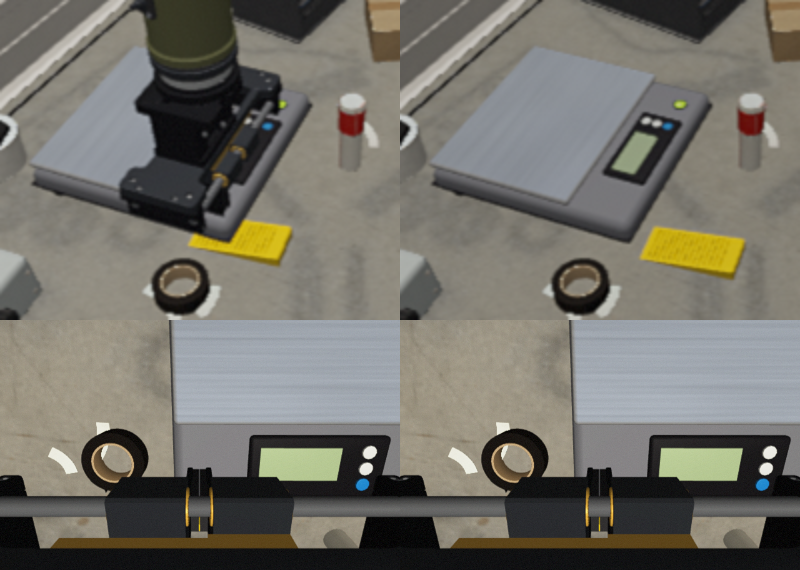

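The scale and the things round it are where they were. The fingertips rest on the near left deck, which stays at 44 mm under load. I'll raise the press slightly and hand in.

Call:
{"op": "step_arm", "data": {"steps": [0, -0.1, 0, 0.4, 0, 0, 0, 0, 0, 0, 0, 0, 0, 0, 0, 0, 0, 0, 0, 0]}}

```text
time_s: 14.22
tool_pos: [0.595, 0.0204, 0.2259]
tool_rot: [180.0, -0.2, 5.0]
force: [-2.6, -0.8, 9.5]
grip_width: 0.0002
grasp_force: 4.8
```

```bash
python3 - <<'E'
from cell import env
o=env.get_obs();print(o['tool_pos'],o['force']); print(env.sign_off())
E
```

```text
[0.59498748 0.02039619 0.22592121] [-2.58045344 -0.7911883   9.49698201]
the job is handed in; nothing more can be done
None
```

The wedge is snug under the worn foot (about 5 N push), and the corner holds firm at 44 mm under about 9.5 N from the fingertips still pressing there; the scale and the things round it showed no visible movement, and the job is handed in at about 14 s.

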